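# Unstack the tube racks and load the autosampler in run order

### The job

Unstack the tube racks and load the autosampler: the standards rack (eight wide tubes) goes in the end bay next to the rinse station, the sample rack (many small vials) in the middle bay, and the check rack (short, six raised tubes) in the bay on its other side, each standing flat and centred in its bay with its long side along the bay. Put the two grey spacer plates aside on the cork block, squarely one on top of the other. The tubes are open, so keep the racks upright and set everything down without dropping it.

Things in the scene. Friction and masses are not known exactly. Their poses are not given: they have to be found in the camera images.
- standards_rack_center (a point): standards rack: white open-frame rack with 2 x 4 wide open tubes (23 mm across, flush with its top), 128 mm (x) x 56 mm (y) x 56 mm high, about 0.32 kg. Bottom of the stack, on the bench, under plate_a and the check rack; its ends stick out. Take it across its 56 mm width, not low down, so that the fingertips clear the tray's rim. Point: its centre, 28 mm above its underside.
- check_rack_center (a point): check rack: short white solid block with 2 x 3 open tubes (17 mm across) that stand 14 mm above its top; block 70 mm (x) x 50 mm (y) x 56 mm high, about 0.20 kg. At the start it is the top of the stack, on plate_a. To be taken across its 50 mm width. Point: its centre, 28 mm above its underside.
- sample_rack_center (a point): sample rack: white solid block with 3 x 8 small open vials (11 mm across, flush with its top) and a grey line round its sides, 124 mm (x) x 52 mm (y) x 56 mm high, about 0.34 kg. It stands on the bench on its own, with a spacer plate lying on it and its two ends sticking out. To be taken across its 52 mm width. Point: its centre, 28 mm above its underside.
- plate_a_center (a point): flat rigid grey plastic spacer plate 90 mm (x) x 64 mm (y) x 6 mm thick, 50 g; the two plates are alike. Point: its centre. At the start it lies between the standards rack and the check rack. To be taken by its 64 mm width, over which it overhangs the rack below by 4 mm each side.
- plate_b_center (a point): flat rigid grey plastic spacer plate 90 mm (x) x 64 mm (y) x 6 mm thick, 50 g; the two plates are alike. Point: its centre. At the start it lies on top of the sample rack, which it overhangs by 6 mm each side. To be taken by its 64 mm width.
- bay_left: the left-hand one (+y), seen from the robot, of three shallow light-grey drip trays side by side (92 mm apart) on the white autosampler base: 150 mm (x, lengthwise) by 80 mm (y), inside the rim 142 x 72 mm; rim 3 mm above the tray floor. Fixed. Origin: centre of its underside, 18 mm above the bench; the floor a rack stands on is 3 mm above the origin.
- bay_middle: the middle one, seen from the robot, of three shallow light-grey drip trays side by side (92 mm apart) on the white autosampler base: 150 mm (x, lengthwise) by 80 mm (y), inside the rim 142 x 72 mm; rim 3 mm above the tray floor. Fixed. Origin: centre of its underside, 18 mm above the bench; the floor a rack stands on is 3 mm above the origin.
- bay_right: the right-hand one (-y), seen from the robot, of three shallow light-grey drip trays side by side (92 mm apart) on the white autosampler base: 150 mm (x, lengthwise) by 80 mm (y), inside the rim 142 x 72 mm; rim 3 mm above the tray floor. Fixed. Origin: centre of its underside, 18 mm above the bench; the floor a rack stands on is 3 mm above the origin.
- rinse_station: white rinse pot 32 mm across, 65 mm high, under the parked sampling arm with its probe (150 mm high, hose to 197 mm), which runs along +x to a carriage on the rear rail housing (64 mm high). Fixed. Origin: centre of the pot's underside, 18 mm above the bench, 114 mm from the centre of the end bay beside it, left or right; a white screw-cap bottle stands at the opposite end.
- cork_block: low cork block on the bench where the spacer plates are piled, 84 mm (x) x 54 mm (y) x 14 mm high, a little smaller than a plate. Fixed. Origin: centre of its underside, on the bench; its top is 14 mm above that.
Mind the look-alikes: they are no part of the job. Several things have the shape of the cork_block; the one meant has the colours described above. What is shaped like the part that bears check_rack_center but orange is not meant.

How it is judged (in metres and radians):
At the end, for the whole second after the job is handed in: Standards, sample, check rack in rinse-end, middle, other end bay: flat, within 15 mm lengthwise and 11 mm sideways of the bay centre, 0.2 rad of its axis. Both plates flat in one pile on the cork block, either order, within 15 mm of it and each other and 0.25 rad of it. All released, at rest (((horizontal distance between rinse_station and bay_left below 0.16 m and (x of standards_rack_center in the frame of bay_left between -0.015 and 0.015 m and y of standards_rack_center in the frame of bay_left between -0.011 and 0.011 m and z of standards_rack_center in the frame of bay_left between 0.0275 and 0.0345 m and angle between standards_rack_center's own z axis and vertical below 0.06 rad and angle between the x axis of standards_rack and the x axis of bay_left, either way round below 0.2 rad) and (x of check_rack_center in the frame of bay_right between -0.015 and 0.015 m and y of check_rack_center in the frame of bay_right between -0.011 and 0.011 m and z of check_rack_center in the frame of bay_right between 0.0275 and 0.0345 m and angle between check_rack_center's own z axis and vertical below 0.06 rad and angle between the x axis of check_rack and the x axis of bay_right, either way round below 0.2 rad)) or (horizontal distance between rinse_station and bay_right below 0.16 m and (x of standards_rack_center in the frame of bay_right between -0.015 and 0.015 m and y of standards_rack_center in the frame of bay_right between -0.011 and 0.011 m and z of standards_rack_center in the frame of bay_right between 0.0275 and 0.0345 m and angle between standards_rack_center's own z axis and vertical below 0.06 rad and angle between the x axis of standards_rack and the x axis of bay_right, either way round below 0.2 rad) and (x of check_rack_center in the frame of bay_left between -0.015 and 0.015 m and y of check_rack_center in the frame of bay_left between -0.011 and 0.011 m and z of check_rack_center in the frame of bay_left between 0.0275 and 0.0345 m and angle between check_rack_center's own z axis and vertical below 0.06 rad and angle between the x axis of check_rack and the x axis of bay_left, either way round below 0.2 rad))) and x of sample_rack_center in the frame of bay_middle between -0.015 and 0.015 m and y of sample_rack_center in the frame of bay_middle between -0.011 and 0.011 m and z of sample_rack_center in the frame of bay_middle between 0.0275 and 0.0345 m and angle between each of sample_rack_center, plate_a_center, plate_b_center's own z axis and vertical below 0.06 rad and angle between the x axis of sample_rack and the x axis of bay_middle, either way round below 0.2 rad and ((z of plate_a_center in the frame of cork_block between 0.014 and 0.0205 m and z of plate_b_center in the frame of cork_block between 0.0205 and 0.0265 m) or (z of plate_b_center in the frame of cork_block between 0.014 and 0.0205 m and z of plate_a_center in the frame of cork_block between 0.0205 and 0.0265 m)) and horizontal distance between each of plate_a_center, plate_b_center and cork_block below 0.015 m and horizontal distance between plate_a_center and plate_b_center below 0.015 m and angle between the x axis of each of plate_a, plate_b and the x axis of cork_block, either way round below 0.25 rad and linear speed of each of standards_rack, check_rack, sample_rack, plate_a, plate_b below 0.02 m/s); the robot touches nothing.
It fails at once if a rack of open tubes is tipped by more than about 25 degrees (angle between any of standards_rack_center, check_rack_center, sample_rack_center's own z axis and vertical above 0.44 rad).
It fails at once if a rack or plate is dropped or thrown: it moves faster than 0.5 m/s without the fingers on it (a free fall of about 13 mm) ((linear speed of standards_rack above 0.5 m/s and contact force between standards_rack and the fingers below 0.05 N) or (linear speed of check_rack above 0.5 m/s and contact force between check_rack and the fingers below 0.05 N) or (linear speed of sample_rack above 0.5 m/s and contact force between sample_rack and the fingers below 0.05 N) or (linear speed of plate_a above 0.5 m/s and contact force between plate_a and the fingers below 0.05 N) or (linear speed of plate_b above 0.5 m/s and contact force between plate_b and the fingers below 0.05 N)).
It also fails if it takes over 136 s, if anything falls off the work surface, if the arm or the gripper's body presses on something with over 40 N, if the wrist force passes 120 N, or if a joint passes its speed limit or range.

### The arm

A 6-joint arm with a two-finger parallel gripper is mounted at the origin on the work surface. World frame = base frame: x ahead of the robot, y to its left, z up, the work surface at z = 0. Lengths are in m, angles in degrees, forces in N, time in s.
With the tool pointing down it reaches from about 0.35 to 0.725 m from the base axis. Payload 6 kg.
Tool frame: the origin (TCP) lies at the centre of the arm's flange, where the gripper is bolted on; the fingertips stand 173 mm ahead of it and the grasp point (between the pads) lies 155 mm ahead of it; z points along the fingers, y is the line along which they close (so a half turn about z gives the same grasp; the last joint's range is limited). The gripper opens to 85 mm and grips with 20 to 120 N. Pads are 22 mm wide; open, the fingers measure 114 mm over their backs; the gripper's body (76 mm by 85 mm) begins 54 mm behind the grasp point. The pads swing forward as they close: fully open they stand 13 mm farther back than shut.
Start: joints at [93.719, 2.303, 4.859, 0, -92.561, -19.12], TCP at [0.159, 0.578, 0.405] pointing down, gripper open.
Joint ranges: [-146.85, 146.85], [-73.84, 115.35], [-62.03, 85.46], [-188.31, 113.3], [-161.28, -10.13], [-171.36, 171.36]. Speed limits (degrees/s): [147.25, 147.25, 172.46, 180, 180, 180].

### API

Orientations are given as [roll, pitch, yaw] about the fixed x, y, z axes, in that order (R = Rz(yaw) Ry(pitch) Rx(roll)).
In Python, from rig import robot gives the robot as it stands. The module is installed in compiled form; this text tells all that it offers.
- The arm moves only by the tool arm_command, never from a script. Its argument "plan" is a list of rows, each a list of 7 numbers: the shift along the world's x, y, z in m, then the turn, a rotation vector about the world's x, y, z in rad, then the opening, from 0 (shut) to 1 (fully open). A call has 1 to 8 rows; each row is the pose to reach, as a shift and turn from the pose commanded when the call began; what a row does not reach only later rows make up. A row lasts 1/12 s, in which the tool goes at most 41.7 mm and 7.16 degrees, less where a joint would pass 70% of its speed; a pose out of reach is approached as far as the arm can. A call with a gripper value outside its range is refused whole. The fingers move at their own pace and stop on an object; "force" is the grip in N (left out, the last holds). Time passes only in rows, so rows that repeat a pose let the fingers close. It gives the time, the measured TCP pose, the force, the opening and the grip force at its end, in the units of the state.
- robot.get_state(): the state, without advancing time (a new reading comes with each control period).
- robot.read_camera(name): name is "scene" or "top" or "wrist"; returns a dict with "color" (384x512x3 uint8, red, green, blue), "mtx" (3x3 intrinsics, pixels), "extrinsics" (4x4, takes a point from camera to world coordinates). Camera axes: x right, y up, looking along -z (the intrinsics and any distortion apply to the point x, -y, -z); pixel columns grow to the right and rows downward; lengths in m; the calibration is good to about 2 mm. A picture is of the moment at which its call begins. There is no depth.
- robot.finish_job(): hands the job in; it is judged then, once.
The state is a dict: "t": time; "qpos": joint angles; "joint_vel": joint speeds; "effort": joint torques, N m; "position": TCP position; "ee_rot": TCP orientation; "force": force on the tool from outside, world axes, zero at the start; "torque": the same for the moment, N m; "opening": finger opening in m; "grip_force": force on a finger pad.
Only numpy, scipy, OpenCV 4.12 (cv2) and the standard library are available. Lean on these libraries where they do the work, as an engineer would, in place of code of your own. Each camera call takes 0.05 s, during which the arm holds its last target. There are 200 camera calls.

## Working session

There is one attempt and no reset: what is moved stays moved. The work goes in short steps, Python scripts to look and compute and a tool call to move; the robot and the scene stay as the last step left them, time stands still between calls to the robot, and variables do not carry over. Pictures are saved under pics/ and viewed, at most 17 in all, crops included, and the job is handed in when it is done.

Besides the shell and the picture viewer there is one more tool, called after "Call:" as name(argument=value, ...) on one line, values as JSON. arm_command: Moves the arm, as the interface text tells. Its arguments: {"type":"object","properties":{"plan":{"type":"array"},"force":{"type":"number"}},"required":["plan"]}

```bash
mkdir -p pics; cat > h.py <<'E'
from rig import robot
import numpy as np, cv2
def snap(n,f):
    r=robot.read_camera(n); cv2.imwrite('pics/'+f,r['color'][:,:,::-1]); np.savez('pics/'+f+'.npz',m=r['mtx'],e=r['extrinsics']); return r
def px(f,u,v,z):
    d=np.load('pics/'+f+'.npz'); m,e=d['m'],d['e']
    c=np.linalg.solve(m,[u,v,1.]); w=e[:3,:3]@np.array([c[0],-c[1],-c[2]]); o=e[:3,3]
    return (o+w*(z-o[2])/w[2]).round(4)
def pr(f,p):
    d=np.load('pics/'+f+'.npz'); m,e=d['m'],d['e']
    c=e[:3,:3].T@(np.array(p)-e[:3,3]); q=m@np.array([c[0],-c[1],-c[2]]); return (q[:2]/q[2]).round(1)
E
python3 - <<'E'
from h import *
for n in ('top','scene'):
    r=snap(n,n+'1.png'); print(r['mtx'],r['extrinsics'].round(3)); print(r.keys())
a=cv2.imread('pics/top1.png');cv2.imwrite('pics/top1b.png',cv2.resize(a,(800,600),interpolation=2))
a=cv2.imread('pics/scene1.png');cv2.imwrite('pics/scene1b.png',cv2.resize(a,(800,600),interpolation=2))
print(robot.get_state())
E
```

```text
[[385.878349     0.         259.49092026]
 [  0.         385.878349   189.09426069]
 [  0.           0.           1.        ]] [[-0.     0.995 -0.098  0.428]
 [-1.    -0.002 -0.013  0.012]
 [-0.013  0.098  0.995  1.   ]
 [ 0.     0.     0.     1.   ]]
dict_keys(['color', 'mtx', 'extrinsics'])
[[478.65211304   0.         258.61799544]
 [  0.         478.65211304 186.91534219]
 [  0.           0.           1.        ]] [[ 0.737 -0.518  0.434  1.132]
 [ 0.675  0.563 -0.477 -0.685]
 [ 0.003  0.645  0.765  1.178]
 [ 0.     0.     0.     1.   ]]
dict_keys(['color', 'mtx', 'extrinsics'])
{'t': 0.1, 'qpos': array([ 9.37214280e+01,  2.33488039e+00,  4.80740787e+00, -2.38266215e-02,
       -9.25602521e+01, -1.91193091e+01]), 'joint_vel': array([ 0.11485584, -0.18463891,  0.11219643,  0.13420118, -0.02821404,
        0.04480989]), 'effort': array([-5.91027070e-03, -3.69337463e+01,  3.48278189e+01,  6.95138678e+00,
       -4.51832733e-03, -1.19232624e-06]), 'position': array([0.15921774, 0.57847051, 0.40377416]), 'ee_rot': array([ 1.79909318e+02, -6.24157538e-03, -1.53968300e+01]), 'force': array([-0.12879975, -0.37012571, -0.78016813]), 'torque': array([ 0.05774172, -0.06143483, -0.00161101]), 'grip_force': 0.0, 'opening': 0.0855346171317614}
```

View pics/top1b.png

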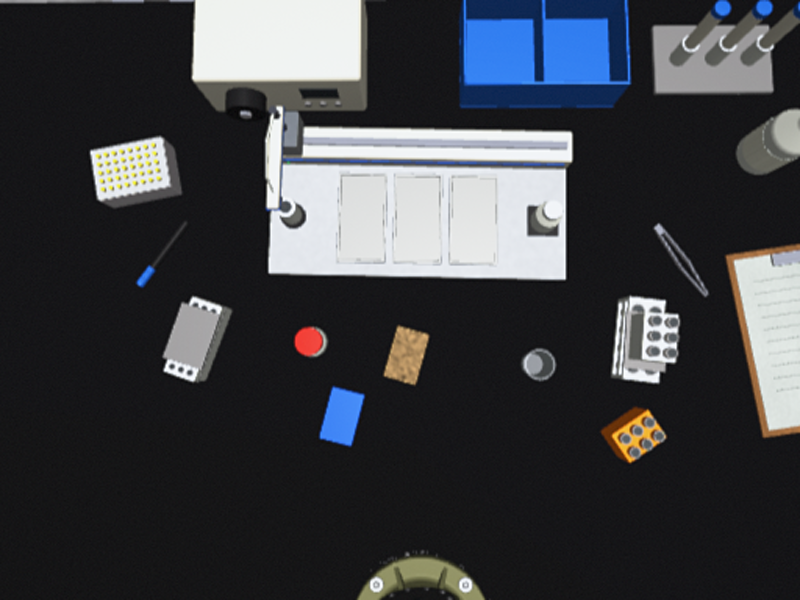

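View pics/scene1b.png

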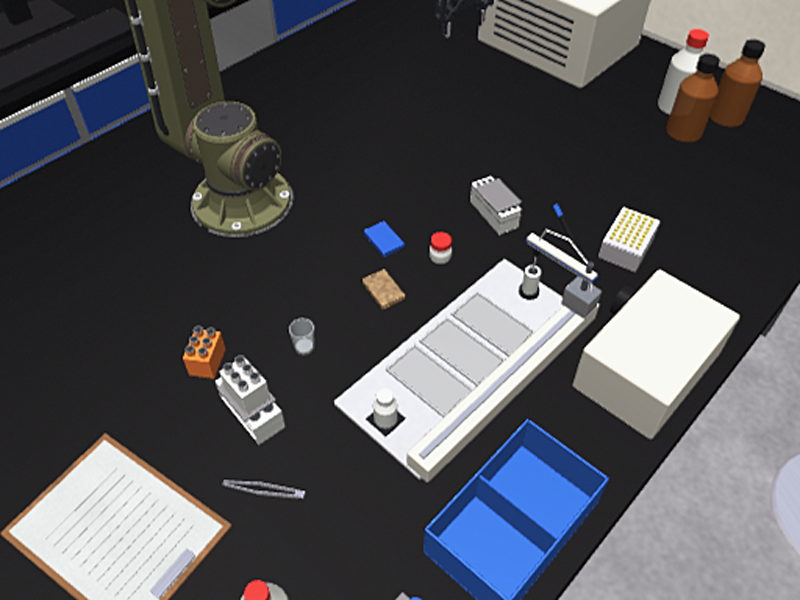

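The top view shows the rinse pot at (293,214), left of the bays at (362,218), (417,218) and (473,218). So standards go to bay_left and check to bay_right. Candidates:
- **Check rack:** the white one on the stack at (660,338) is right; the orange one at (640,435) is a decoy.
- **Cork block:** (407,355) is right; the blue block at (342,416) is a decoy.
- **Sample rack:** the one under a plate at (197,340) is right; the yellow-dot rack at (135,170) is a decoy.

Next is one close crop of these.

```bash
python3 - <<'E'
from h import *
a=cv2.imread('pics/top1.png')
def c(u,v,w,h): return cv2.resize(a[v:v+h,u:u+w],(400,300),interpolation=cv2.INTER_CUBIC)
# scale: 5,5,5,and bays 3.125(128x96)
I=np.vstack([np.hstack([c(90,185,80,60),c(370,185,80,60)]),np.hstack([c(220,195,80,60),c(205,90,128,96)])])
cv2.imwrite('pics/crop1.png',I)
E
```

```text
(no output)
```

View pics/crop1.png

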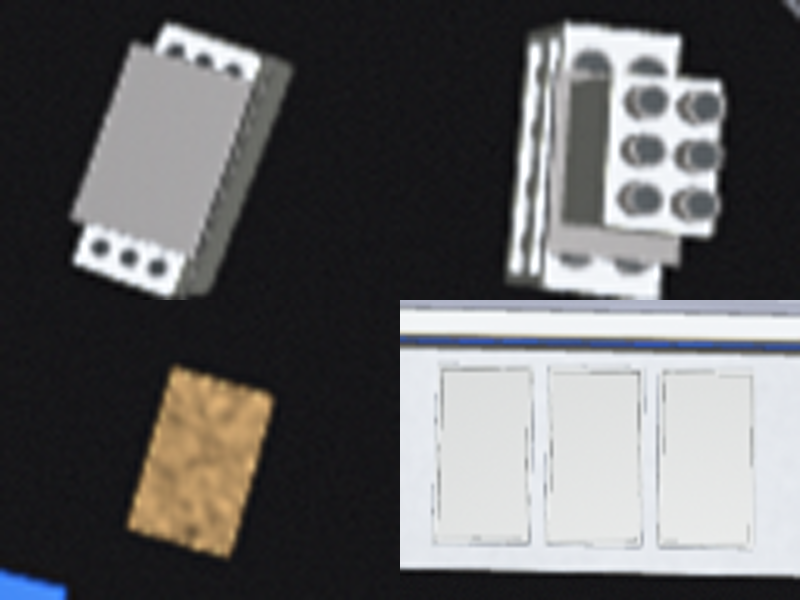

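The crop confirms the choices: cork at bottom left, sample rack with plate_b at top left, and the white check rack on plate_a on the standards rack at top right. Next I work out the positions.

```bash
python3 - <<'E'
from h import *
def P(pts,off,s,z): return np.array([px('top1.png',off[0]+(u+.5)/s-.5,off[1]+(v+.5)/s-.5,z) for u,v in pts])
def rep(n,pts,off,s,z): # TL,TR,BR,BL
    p=P(pts,off,s,z)[:,:2]; x=(p[0]+p[1]-p[2]-p[3])/2; y=(p[0]+p[3]-p[1]-p[2])/2
    print(n,p.mean(0).round(4),'len',np.hypot(*x).round(4),np.hypot(*y).round(4),'yaw',np.degrees([np.arctan2(x[1],x[0]),np.arctan2(-y[0],y[1])]).round(1))
rep('plate_b',[(135,42),(253,77),(188,255),(70,220)],(90,185),5,.062)
rep('sample',[(165,22),(262,55),(175,297),(73,263)],(90,185),5,.056)
rep('std',[(165,22),(282,35),(260,300),(143,287)],(370,185),5,.056)
rep('checkblk',[(215,70),(322,82),(312,237),(202,222)],(370,185),5,.118)
rep('checktubes',[(250,100),(303,107),(292,205),(237,198)],(370,185),5,.132)
rep('plate_a',[(157,72),(287,82),(280,265),(150,255)],(370,185),5,.062)
rep('cork',[(175,65),(273,93),(232,257),(127,228)],(220,195),5,.014)
for n,q in dict(bl=[(40,65),(133,67),(128,245),(33,243)],bm=[(148,67),(243,70),(240,247),(145,245)],br=[(260,70),(355,73),(352,248),(257,247)]).items(): rep(n,q,(205,90),3.125,.024)
print('rinse',px('top1.png',293/1.5625,213/1.5625,.08))
E
```

```text
plate_b [0.4597 0.3601] len 0.0914 0.0609 yaw [-18.4 -16.3]
sample [0.4548 0.3585] len 0.1248 0.0523 yaw [-18.7 -18.3]
std [ 0.4536 -0.3464] len 0.1294 0.0567 yaw [-7.  -6.4]
checkblk [ 0.4554 -0.3457] len 0.07 0.0491 yaw [-6.7 -7.2]
checktubes [ 0.455  -0.3435] len 0.0442 0.0241 yaw [-9.3 -7.5]
plate_a [ 0.4496 -0.3468] len 0.0884 0.0624 yaw [-4.4 -4.4]
cork [0.4294 0.0238] len 0.0859 0.0536 yaw [-15.3 -15.6]
bl [0.6544 0.0973] len 0.1495 0.0777 yaw [-1.5 -1.4]
bm [0.6522 0.0062] len 0.1488 0.0783 yaw [-1.1 -1.8]
br [ 0.65  -0.086] len 0.1474 0.078 yaw [-1.6 -1.4]
rinse [0.6485 0.1994 0.08  ]
```

Call:
arm_command(plan=[[0.171,-0.27,0,0,0,0.147,1],[0.171,-0.27,0,0,0,0.147,1],[0.171,-0.27,0,0,0,0.147,1],[0.171,-0.27,0,0,0,0.147,1],[0.171,-0.27,0,0,0,0.147,1],[0.171,-0.27,0,0,0,0.147,1],[0.171,-0.27,0,0,0,0.147,1],[0.171,-0.27,0,0,0,0.147,1]], force=50)

```text
t: 0.77
position: [0.3312, 0.3057, 0.4049]
ee_rot: [-180.0, -0.0, -7.0]
force: [0.2, -0.3, 0.1]
opening: 0.0857
grip_force: 0.0
```

Call:
arm_command(plan=[[0.12,-0.188,0,0,0,0,1],[0.12,-0.188,0,0,0,0,1],[0.12,-0.188,0,0,0,0,1],[0.12,-0.188,0,0,0,0,1],[0.12,-0.188,0,0,0,0,1],[0.12,-0.188,0,0,0,0,1]])

```text
t: 1.27
position: [0.4517, 0.1168, 0.4044]
ee_rot: [179.9, 0.0, -7.2]
force: [-0.8, 0.9, 0.3]
opening: 0.0852
grip_force: 0.0
```

Call:
arm_command(plan=[[0,-0.32,0,0,0,0,1],[0,-0.32,0,0,0,0,1],[0,-0.32,0,0,0,0,1],[0,-0.32,0,0,0,0,1],[0,-0.32,0,0,0,0,1],[0,-0.32,0,0,0,0,1],[0,-0.32,0,0,0,0,1],[0,-0.32,0,0,0,0,1]])

```text
t: 1.93
position: [0.4495, -0.2025, 0.4044]
ee_rot: [180.0, 0.0, -7.1]
force: [0.5, 0.7, -0.3]
opening: 0.0857
grip_force: 0.0
```

Call:
arm_command(plan=[[0.005,-0.145,0,0,0,0,1],[0.005,-0.145,0,0,0,0,1],[0.005,-0.145,0,0,0,0,1],[0.005,-0.145,0,0,0,0,1],[0.005,-0.145,0,0,0,0,1],[0.005,-0.145,0,0,0,0,1]])

```text
t: 2.43
position: [0.4551, -0.3456, 0.4034]
ee_rot: [-180.0, 0.1, -7.1]
force: [0.4, -0.1, -1.1]
opening: 0.0857
grip_force: 0.0
```

```bash
python3 - <<'E'
from h import *
r=snap('wrist','w1.png'); print(r['mtx'],r['extrinsics'].round(4)); print(robot.get_state())
a=cv2.imread('pics/w1.png');cv2.imwrite('pics/w1b.png',cv2.resize(a,(800,600),interpolation=2))
E
```

```text
[[317.04987769   0.         255.38915717]
 [  0.         317.04987769 194.61425873]
 [  0.           0.           1.        ]] [[-1.232e-01  9.426e-01  3.103e-01  5.348e-01]
 [-9.924e-01 -1.171e-01 -3.830e-02 -3.556e-01]
 [ 3.000e-04 -3.127e-01  9.499e-01  3.719e-01]
 [ 0.000e+00  0.000e+00  0.000e+00  1.000e+00]]
{'t': 2.4833, 'qpos': array([-1.70073207e+01, -2.08170976e+00,  4.02013182e-01, -1.57608683e-02,
       -9.25502176e+01,  9.99738728e+01]), 'joint_vel': array([ 1.65188967, -1.49546697, -0.30723622,  0.02008609, -0.04418455,
       -0.11922435]), 'effort': array([-9.38073881e-01, -3.20115030e+01,  3.47847855e+01,  6.95773914e+00,
        8.24585091e-03,  3.43526993e-02]), 'position': array([ 0.45524821, -0.34468357,  0.40397744]), 'ee_rot': array([-1.79972975e+02,  6.27623914e-02, -7.03274095e+00]), 'force': array([-0.54671415,  0.58374492, -0.05877086]), 'torque': array([ 0.02673608, -0.02997099,  0.04144061]), 'grip_force': 0.0, 'opening': 0.08548052579976474}
```

View pics/w1b.png

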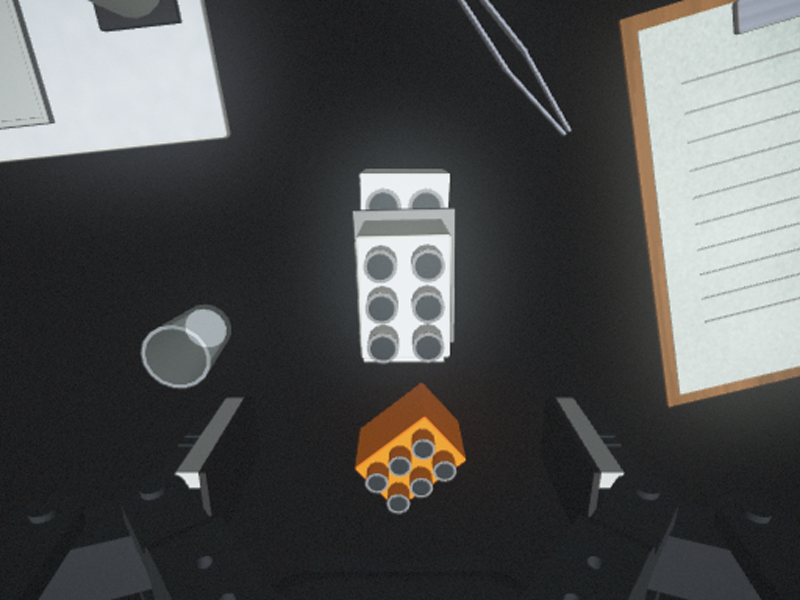

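The wrist view shows the check rack straight ahead, square to the fingers at (403,300), with the orange one nearer at (410,450). The pad tips at (240,398) and (560,398) come out about 150–160 mm ahead of the TCP when open, so the quoted lengths are for shut fingers. Descending and gripping.

Call:
arm_command(plan=[[0,0,-0.04,0,0,0,1],[0,0,-0.08,0,0,0,1],[0,0,-0.115,0,0,0,1],[0,0,-0.14,0,0,0,1],[0,0,-0.156,0,0,0,1],[0,0,-0.156,0,0,0,0.4],[0,0,-0.156,0,0,0,0.4],[0,0,-0.156,0,0,0,0.4]])

```text
t: 3.15
position: [0.4559, -0.3443, 0.251]
ee_rot: [179.9, -0.2, -6.9]
force: [-0.8, -1.4, 2.7]
opening: 0.0515
grip_force: 0.9
```

Call:
arm_command(plan=[[0,0,0,0,0,0,0.3],[0,0,0,0,0,0,0.3],[0,0,0,0,0,0,0.3],[0,0,0,0,0,0,0.3]])

```text
t: 3.48
position: [0.456, -0.3446, 0.2513]
ee_rot: [179.9, -0.2, -6.9]
force: [0.6, 2.5, 6.1]
opening: 0.0495
grip_force: 53.0
```

```bash
python3 - <<'E'
from h import *
r=snap('wrist','w2.png'); print(r['extrinsics'].round(4)); print(robot.get_state()['position'])
a=cv2.imread('pics/w2.png');cv2.imwrite('pics/w2b.png',cv2.resize(a,(800,600),interpolation=2))
k=1/1.5625
print([px('w1.png',u*k,v*k,.118) for u,v in ((357,235),(452,235),(449,361),(361,361))],[px('w1.png',u*k,v*k,.056) for u,v in ((361,172),(450,172))],[px('w1.png',u*k,v*k,.062) for u,v in ((354,211),(455,210))])
E
```

```text
[[-0.1202  0.9448  0.3048  0.5359]
 [-0.9927 -0.1151 -0.0349 -0.3544]
 [ 0.0021 -0.3068  0.9518  0.2203]
 [ 0.      0.      0.      1.    ]]
[ 0.45600414 -0.34457295  0.25132398]
[array([ 0.4918, -0.3285,  0.118 ]), array([ 0.4858, -0.3771,  0.118 ]), array([ 0.4151, -0.369 ,  0.118 ]), array([ 0.4212, -0.3201,  0.118 ])] [array([ 0.5197, -0.3301,  0.056 ]), array([ 0.5129, -0.3847,  0.056 ])] [array([ 0.4974, -0.3229,  0.062 ]), array([ 0.4903, -0.3851,  0.062 ])]
```

View pics/w2b.png

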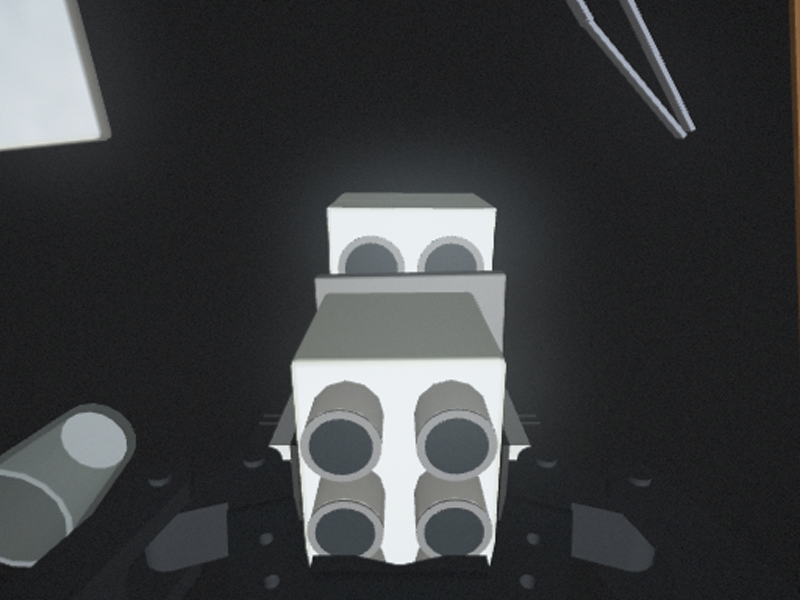

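The rack is gripped (opening 49.5 mm, 53 N) and square in the fingers. Lifting it and carrying it to bay_right.

Call:
arm_command(plan=[[0,0,0.008,0,0,0,0.3],[0,0,0.025,0,0,0,0.3],[0,0,0.05,0,0,0,0.3],[0,0,0.08,0,0,0,0.3],[0,0,0.1,0,0,0,0.3],[0.01,0.014,0.1,0,0,0,0.3],[0.03,0.04,0.1,0,0,0,0.3]])

```text
t: 4.12
position: [0.4844, -0.3058, 0.3514]
ee_rot: [179.9, -0.2, -7.2]
force: [1.3, -0.5, -3.3]
opening: 0.0492
grip_force: 52.3
```

Call:
arm_command(plan=[[0.023,0.03,0,0,0,0.02,0.3],[0.045,0.06,0,0,0,0.04,0.3],[0.068,0.09,0,0,0,0.06,0.3],[0.09,0.12,0,0,0,0.08,0.3],[0.113,0.15,0,0,0,0.096,0.3],[0.136,0.18,0,0,0,0.096,0.3],[0.155,0.206,0,0,0,0.096,0.3],[0.165,0.2186,0,0,0,0.096,0.3]])

```text
t: 4.78
position: [0.6518, -0.0827, 0.348]
ee_rot: [-180.0, 0.1, -1.3]
force: [-0.7, -1.6, -1.9]
opening: 0.0496
grip_force: 52.2
```

Call:
arm_command(plan=[[0,0,0,0,0,0,0.3],[0,0,-0.01,0,0,0,0.3],[0,0,-0.03,0,0,0,0.3],[0,0,-0.06,0,0,0,0.3],[0,0,-0.08,0,0,0,0.3],[0,0,-0.08,0,0,0,0.3]])

```text
t: 5.28
position: [0.6482, -0.0869, 0.2621]
ee_rot: [-180.0, 0.6, -1.6]
force: [-0.3, 0.7, -3.8]
opening: 0.0495
grip_force: 52.2
```

```bash
python3 - <<'E'
from h import *
r=snap('scene','s2.png'); snap('top','t2.png'); s=robot.get_state(); print(s['position'],s['ee_rot'],s['opening'],s['t'],s['force'])
a=cv2.imread('pics/s2.png'); b=cv2.imread('pics/t2.png')
I=np.hstack([cv2.resize(a[130:310,200:390][:180,:],(400,379),interpolation=2),cv2.resize(b[80:260,200:390],(400,379),interpolation=2)]);cv2.imwrite('pics/s2b.png',I)
E
```

```text
[ 0.64978295 -0.08700577  0.26850548] [ 1.79946372e+02  7.60356993e-02 -1.53960131e+00] 0.049354625656488425 5.3833 [ 0.39235344 -0.36158272 -0.63871519]
```

View pics/s2b.png

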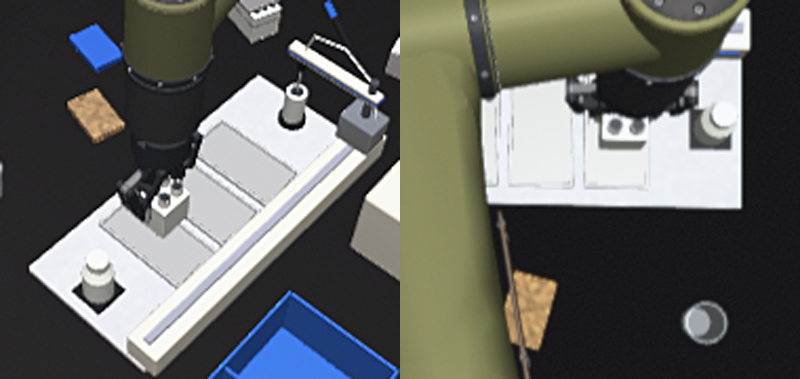

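The rack is held upright over bay_right. Lowering slowly.

Call:
arm_command(plan=[[0,0,-0.015,0,0,0,0.3],[0,0,-0.03,0,0,0,0.3],[0,0,-0.043,0,0,0,0.3],[0,0,-0.05,0,0,0,0.3],[0,0,-0.053,0,0,0,0.3],[0,0,-0.053,0,0,0,0.3],[0,0,-0.053,0,0,0,0.3]])

```text
t: 5.97
position: [0.6506, -0.0861, 0.2167]
ee_rot: [180.0, -0.1, -1.5]
force: [0.2, 0.7, -0.6]
opening: 0.0495
grip_force: 52.2
```

Call:
arm_command(plan=[[0,0,-0.001,0,0,0,0.3],[0,0,-0.002,0,0,0,0.3],[0,0,-0.003,0,0,0,0.3],[0,0,-0.004,0,0,0,0.3],[0,0,-0.004,0,0,0,0.3],[0,0,-0.004,0,0,0,0.3]])

```text
t: 6.47
position: [0.6503, -0.0859, 0.2116]
ee_rot: [180.0, 0.0, -1.5]
force: [-0.3, -0.0, -2.0]
opening: 0.0497
grip_force: 52.2
```

Call:
arm_command(plan=[[0,0,-0.0005,0,0,0,0.3],[0,0,-0.001,0,0,0,0.3],[0,0,-0.001,0,0,0,0.3],[0,0,-0.0015,0,0,0,0.3],[0,0,-0.0015,0,0,0,0.3],[0,0,-0.0015,0,0,0,0.3]])

```text
t: 6.97
position: [0.6503, -0.0859, 0.2105]
ee_rot: [180.0, -0.0, -1.5]
force: [-1.4, 0.4, 0.9]
opening: 0.0496
grip_force: 52.5
```

The rack has touched down (force +0.9 N). Releasing, rising, and going to an empty bench spot at (.45,-.10) to find the fingertip length at 64 mm opening by touch.

Call:
arm_command(plan=[[0,0,0,0,0,0,0.63],[0,0,0,0,0,0,0.68],[0,0,0,0,0,0,0.75],[0,0,0,0,0,0,0.9],[0,0,0.01,0,0,0,0.9],[0,0,0.04,0,0,0,0.9],[0,0,0.08,0,0,0,0.9],[0,0,0.12,0,0,0,0.9]])

```text
t: 7.63
position: [0.6499, -0.086, 0.3316]
ee_rot: [180.0, 0.1, -1.5]
force: [0.8, -0.3, 0.8]
opening: 0.0769
grip_force: 0.0
```

Call:
arm_command(plan=[[-0.04,0,0,0,0,0,0.753],[-0.08,-0.005,0,0,0,0,0.753],[-0.12,-0.01,0,0,0,0,0.753],[-0.16,-0.014,0,0,0,0,0.753],[-0.19,-0.014,0,0,0,0,0.753],[-0.2,-0.014,-0.02,0,0,0,0.753],[-0.2,-0.014,-0.06,0,0,0,0.753],[-0.2,-0.014,-0.1,0,0,0,0.753]])

```text
t: 8.3
position: [0.4502, -0.1, 0.2322]
ee_rot: [-179.9, -0.4, -1.5]
force: [0.6, 0.1, -0.8]
opening: 0.0644
grip_force: 0.0
```

Call:
arm_command(plan=[[0,0,-0.03,0,0,0,0.753],[0,0,-0.05,0,0,0,0.753],[0,0,-0.053,0,0,0,0.753],[0,0,-0.053,0,0,0,0.753],[0,0,-0.053,0,0,0,0.753]])

```text
t: 8.72
position: [0.4511, -0.0999, 0.1793]
ee_rot: [180.0, -0.1, -1.5]
force: [0.2, -0.1, 0.8]
opening: 0.0641
grip_force: 0.0
```

```bash
python3 - <<'E'
from h import *
s=robot.get_state(); print(s['position'],s['opening'],s['force'])
snap('top','t3.png')
a=cv2.imread('pics/t3.png');cv2.imwrite('pics/t3b.png',cv2.resize(a,(800,600),interpolation=2))
E
```

```text
[ 0.45111004 -0.09994749  0.17925374] 0.06411388563114906 [ 0.23903292 -0.05433737  0.78534939]
```

View pics/t3b.png

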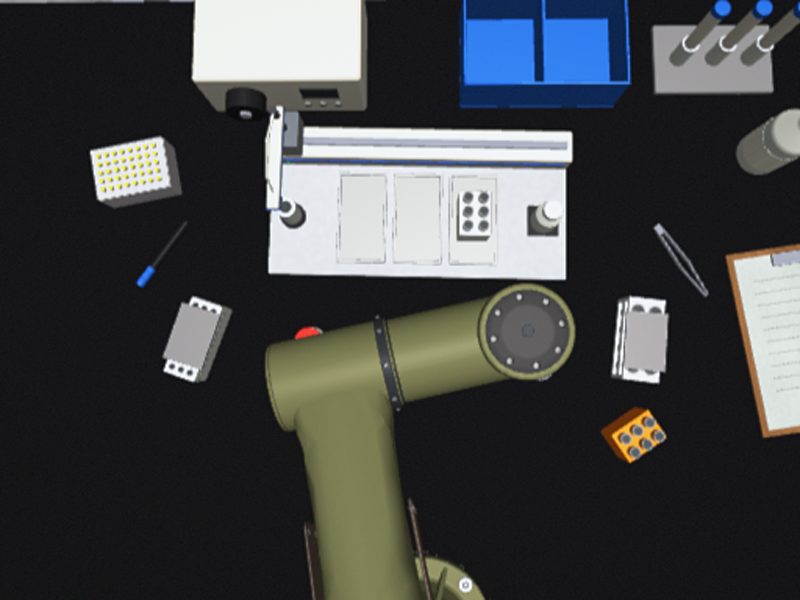

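The check rack stands in bay_right at (474,214), and plate_a is bare at (646,340). Touching the bench now.

Call:
arm_command(plan=[[0,0,-0.003,0,0,0,0.753],[0,0,-0.005,0,0,0,0.753],[0,0,-0.007,0,0,0,0.753],[0,0,-0.009,0,0,0,0.753],[0,0,-0.009,0,0,0,0.753]])

```text
t: 9.18
position: [0.4502, -0.0999, 0.1677]
ee_rot: [180.0, 0.0, -1.5]
force: [-0.0, -0.6, -0.7]
opening: 0.0644
grip_force: 0.0
```

Call:
arm_command(plan=[[0,0,-0.001,0,0,0,0.753],[0,0,-0.002,0,0,0,0.753],[0,0,-0.002,0,0,0,0.753]])

```text
t: 9.43
position: [0.4504, -0.0999, 0.1674]
ee_rot: [180.0, 0.0, -1.5]
force: [-5.1, 2.0, 9.8]
opening: 0.0643
grip_force: 4.3
```

Call:
arm_command(plan=[[0,0,-0.001,0,0,0,0.753],[0,0,-0.002,0,0,0,0.753],[0,0,-0.002,0,0,0,0.753]])

```text
t: 9.68
position: [0.4505, -0.0999, 0.1672]
ee_rot: [179.9, 0.0, -1.4]
force: [-13.5, 4.4, 22.2]
opening: 0.0645
grip_force: 11.2
```

```bash
python3 - <<'E'
from h import *
k=1/1.5625
p=np.array([px('t3.png',(u+.5)*k-.5,(v+.5)*k-.5,.062) for u,v in ((628,309),(668,312),(664,371),(624,368))]);print(p,p.mean(0))
p=np.array([px('t3.png',(u+.5)*k-.5,(v+.5)*k-.5,.091) for u,v in ((467,198),(484,198),(482,227),(466,226))]);print(p.mean(0),robot.get_state())
E
```

```text
[[ 0.4996 -0.3209  0.062 ]
 [ 0.4948 -0.3825  0.062 ]
 [ 0.404  -0.3725  0.062 ]
 [ 0.4086 -0.3115  0.062 ]] [ 0.45175 -0.34685  0.062  ]
[ 0.646575 -0.081975  0.091   ] {'t': 9.6833, 'qpos': array([ 1.27265266e+01, -1.38450632e+01, -3.53057293e+01,  5.99688965e-02,
       -6.85703350e+01,  7.58327632e+01]), 'joint_vel': array([-0.00971895, -0.10684999, -0.1054176 , -0.06085098,  0.05221234,
        0.03974228]), 'effort': array([ -0.87622058, -12.53503829,  27.37889171,   5.77865168,
         4.09171879,  -0.20583719]), 'position': array([ 0.45052727, -0.09987225,  0.16723644]), 'ee_rot': array([ 1.79938296e+02,  1.64086313e-02, -1.41879372e+00]), 'force': array([-13.53725904,   4.36048893,  22.22148096]), 'torque': array([1.87586812, 4.58483617, 0.19189984]), 'grip_force': 11.249526903557125, 'opening': 0.06446350322412474}
```

The tip length at 64 mm opening is 167.5 mm. Now plate_a, at (.4505,-.347) with yaw -6°.

Call:
arm_command(plan=[[0,0,0.03,0,0,0,0.9],[0,0,0.07,0,0,0,1],[0,0,0.11,0,0,0,1],[0,-0.02,0.145,0,0,0,1],[0,-0.06,0.145,0,0,-0.04,1],[0,-0.1,0.145,0,0,-0.08,1],[0,-0.14,0.145,0,0,-0.08,1],[0,-0.18,0.145,0,0,-0.08,1]])

```text
t: 10.35
position: [0.45, -0.2817, 0.3096]
ee_rot: [180.0, -0.1, -6.0]
force: [1.5, 0.9, 0.7]
opening: 0.0857
grip_force: 0.0
```

Call:
arm_command(plan=[[0,-0.035,0,0,0,0,1],[0,-0.06,0,0,0,0,1],[0,-0.067,0,0,0,0,1],[0,-0.067,-0.02,0,0,0,1],[0,-0.067,-0.04,0,0,0,1],[0,-0.067,-0.055,0,0,0,1],[0,-0.067,-0.06,0,0,0,1],[0,-0.067,-0.06,0,0,0,1]])

```text
t: 11.02
position: [0.4501, -0.3465, 0.2477]
ee_rot: [-180.0, 0.2, -6.0]
force: [0.5, 0.7, 0.6]
opening: 0.0851
grip_force: 0.0
```

Call:
arm_command(plan=[[0,0,-0.015,0,0,0,1],[0,0,-0.027,0,0,0,1],[0,0,-0.033,0,0,0,1],[0,0,-0.033,0,0,0,0.85],[0,0,-0.033,0,0,0,0.7],[0,0,-0.033,0,0,0,0.6],[0,0,-0.033,0,0,0,0.5],[0,0,-0.033,0,0,0,0.5]], force=30)

```text
t: 11.68
position: [0.4505, -0.347, 0.2168]
ee_rot: [180.0, -0.1, -6.1]
force: [0.7, 0.7, 1.1]
opening: 0.063
grip_force: 33.6
```

Call:
arm_command(plan=[[0,0,0,0,0,0,0.5],[0,0,0,0,0,0,0.5],[0,0,0,0,0,0,0.5],[0,0,0,0,0,0,0.5]])

```text
t: 12.02
position: [0.4505, -0.347, 0.2168]
ee_rot: [180.0, -0.0, -6.1]
force: [-0.5, 1.0, 4.3]
opening: 0.0633
grip_force: 33.8
```

Call:
arm_command(plan=[[0,0,0.004,0,0,0,0.5],[0,0,0.012,0,0,0,0.5],[0,0,0.03,0,0,0,0.5],[0,0,0.055,0,0,0,0.5],[0,0,0.08,0,0,0,0.5],[0,0,0.095,0,0,0,0.5],[0,0,0.1,0,0,0,0.5]])

```text
t: 12.6
position: [0.4506, -0.3473, 0.3201]
ee_rot: [179.9, -0.3, -6.1]
force: [0.2, 0.6, 0.1]
opening: 0.0637
grip_force: 33.4
```

```bash
python3 - <<'E'
from h import *
print(robot.get_state()['opening'])
r=snap('wrist','w3.png');snap('scene','s3.png')
a=cv2.imread('pics/w3.png'); b=cv2.imread('pics/s3.png')
cv2.imwrite('pics/w3b.png',np.hstack([cv2.resize(a,(400,300)),cv2.resize(b[150:300,80:280],(400,300))]))
E
```

```text
0.06371191887612411
```

View pics/w3b.png

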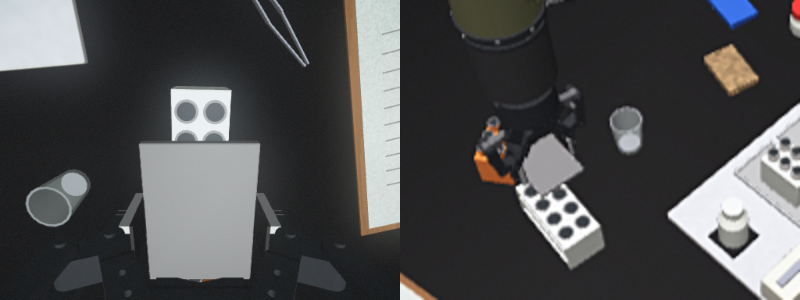

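plate_a is held square, its far edge at (140–260,143) in the wrist half, and the standards rack stayed put. Carrying the plate to the cork.

Call:
arm_command(plan=[[0,0.015,0,0,0,0,0.5],[-0.001,0.045,0,0,0,-0.04,0.5],[-0.003,0.08,0,0,0,-0.08,0.5],[-0.005,0.115,0,0,0,-0.12,0.5],[-0.008,0.15,0,0,0,-0.162,0.5],[-0.011,0.185,0,0,0,-0.162,0.5],[-0.014,0.22,0,0,0,-0.162,0.5],[-0.016,0.255,0,0,0,-0.162,0.5]])

```text
t: 13.37
position: [0.4334, -0.0905, 0.3143]
ee_rot: [180.0, 0.1, -15.4]
force: [1.2, 1.0, -1.0]
opening: 0.0629
grip_force: 33.4
```

Call:
arm_command(plan=[[-0.002,0.035,0,0,0,0,0.5],[-0.004,0.065,0,0,0,0,0.5],[-0.005,0.09,0,0,0,0,0.5],[-0.005,0.107,0,0,0,0,0.5],[-0.005,0.116,0,0,0,0,0.5],[-0.005,0.116,0,0,0,0,0.5],[-0.005,0.116,-0.02,0,0,0,0.5],[-0.005,0.116,-0.05,0,0,0,0.5]])

```text
t: 14.03
position: [0.43, 0.0237, 0.2676]
ee_rot: [-179.9, -0.2, -15.3]
force: [-0.2, 1.2, -0.6]
opening: 0.0628
grip_force: 33.4
```

Call:
arm_command(plan=[[0,0,-0.03,0,0,0,0.5],[0,0,-0.05,0,0,0,0.5],[0,0,-0.06,0,0,0,0.5],[0,0,-0.062,0,0,0,0.5],[0,0,-0.062,0,0,0,0.5]])

```text
t: 14.45
position: [0.4294, 0.0235, 0.2041]
ee_rot: [179.9, 0.0, -15.4]
force: [0.6, -0.4, 0.7]
opening: 0.0629
grip_force: 33.4
```

```bash
python3 - <<'E'
from h import *
s=robot.get_state();print(s['opening'],s['position'],s['ee_rot'],s['force'])
r=snap('wrist','w4.png');snap('scene','s4.png')
a=cv2.imread('pics/w4.png'); b=cv2.imread('pics/s4.png')
cv2.imwrite('pics/w4b.png',np.hstack([cv2.resize(a,(400,300)),cv2.resize(b[120:240,170:330],(400,300))]))
E
```

```text
0.0628578933470758 [0.42941365 0.02349689 0.20412311] [ 1.79933897e+02  1.88215559e-02 -1.53809156e+01] [ 0.61048683 -0.40161767  0.68768032]
```

View pics/w4b.png

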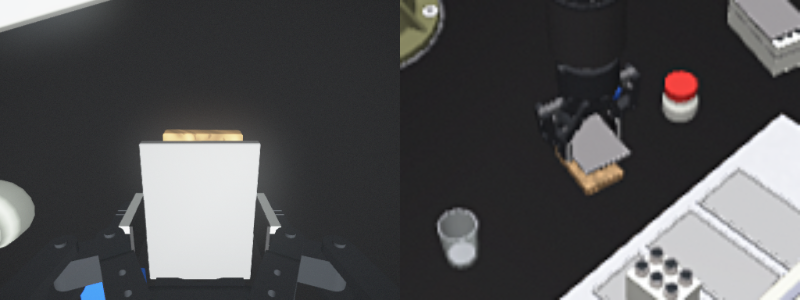

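The plate lines up with the cork (far-edge mids at 200 and 202). Lowering.

Call:
arm_command(plan=[[0,0,-0.012,0,0,0,0.5],[0,0,-0.021,0,0,0,0.5],[0,0,-0.025,0,0,0,0.5],[0,0,-0.027,0,0,0,0.5],[0,0,-0.028,0,0,0,0.5],[0,0,-0.028,0,0,0,0.5],[0,0,-0.028,0,0,0,0.5]])

```text
t: 15.13
position: [0.4295, 0.0241, 0.1766]
ee_rot: [-180.0, -0.0, -15.3]
force: [-0.8, 0.3, -0.1]
opening: 0.0629
grip_force: 33.4
```

Call:
arm_command(plan=[[0,0,-0.0005,0,0,0,0.5],[0,0,-0.001,0,0,0,0.5],[0,0,-0.0015,0,0,0,0.5],[0,0,-0.0015,0,0,0,0.5]])

```text
t: 15.47
position: [0.4294, 0.0241, 0.1748]
ee_rot: [-180.0, -0.0, -15.3]
force: [0.4, 0.6, -0.9]
opening: 0.0629
grip_force: 33.5
```

Call:
arm_command(plan=[[0,0,-0.001,0,0,0,0.5],[0,0,-0.0015,0,0,0,0.5],[0,0,-0.0015,0,0,0,0.5]])

```text
t: 15.72
position: [0.4295, 0.0242, 0.1747]
ee_rot: [180.0, -0.0, -15.3]
force: [-6.1, 1.1, 10.9]
opening: 0.0633
grip_force: 34.4
```

Call:
arm_command(plan=[[0,0,-0.001,0,0,0,0.5],[0,0,-0.0015,0,0,0,0.5],[0,0,-0.0015,0,0,0,0.5]])

```text
t: 15.97
position: [0.4296, 0.0242, 0.1746]
ee_rot: [180.0, -0.1, -15.3]
force: [-12.5, 1.0, 20.7]
opening: 0.0631
grip_force: 35.3
```

Call:
arm_command(plan=[[0,0,0.002,0,0,0,0.5],[0,0,0.003,0,0,0,0.5],[0,0,0.003,0,0,0,0.76],[0,0,0.003,0,0,0,0.85],[0,0,0.003,0,0,0,1],[0,0,0.003,0,0,0,1],[0,0,0.015,0,0,0,1],[0,0,0.05,0,0,0,1]])

```text
t: 16.63
position: [0.4276, 0.0235, 0.217]
ee_rot: [179.7, 0.5, -15.4]
force: [1.1, 0.9, -0.6]
opening: 0.0857
grip_force: 0.0
```

Call:
arm_command(plan=[[0,0,0.04,0,0,0,1],[0,0,0.08,0,0,0,1],[0.003,0.03,0.095,0,0,-0.03,1],[0.006,0.065,0.095,0,0,-0.03,1],[0.009,0.105,0.095,0,0,-0.03,1],[0.012,0.145,0.095,0,0,-0.03,1],[0.015,0.185,0.095,0,0,-0.03,1],[0.018,0.225,0.095,0,0,-0.03,1]])

```text
t: 17.3
position: [0.447, 0.2511, 0.3166]
ee_rot: [-180.0, -0.0, -17.0]
force: [0.2, -0.7, 0.2]
opening: 0.0857
grip_force: 0.0
```

```bash
python3 - <<'E'
from h import *
s=robot.get_state();print(s['opening'],s['position'],s['ee_rot'],s['force'])
r=snap('wrist','w5.png');snap('top','t5.png')
a=cv2.imread('pics/w5.png'); b=cv2.imread('pics/t5.png')
cv2.imwrite('pics/w5b.png',np.hstack([cv2.resize(a,(400,300),interpolation=2),cv2.resize(b[195:255,220:300],(400,300),interpolation=2)]))
E
```

```text
0.08565144503757245 [0.44703699 0.25105865 0.31661314] [-1.79990168e+02 -1.29299987e-02 -1.70475073e+01] [ 0.18108236 -0.69997073  0.22023424]
```

View pics/w5b.png

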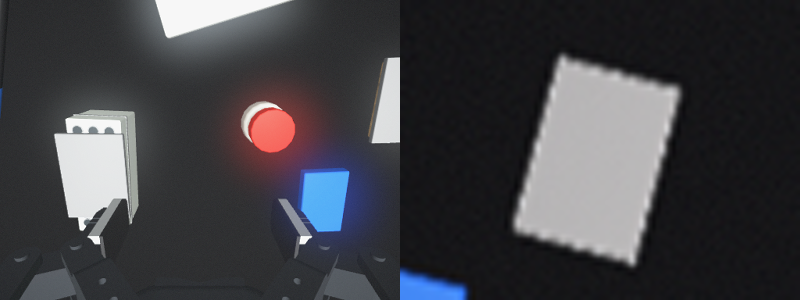

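plate_a lies centred on the cork (crop centre (598,160)). plate_b on the sample rack is square to the current yaw, with its far edge at (55–124,134). Going to it.

Call:
arm_command(plan=[[0.004,0.035,0,0,0,0,1],[0.008,0.07,0,0,0,0,1],[0.011,0.1,0,0,0,0,1],[0.0125,0.1105,0,0,0,0,1],[0.0125,0.1105,-0.03,0,0,0,1],[0.0125,0.1105,-0.06,0,0,0,1],[0.0125,0.1105,-0.067,0,0,0,1],[0.0125,0.1105,-0.067,0,0,0,1]])

```text
t: 18.07
position: [0.4594, 0.3585, 0.2467]
ee_rot: [179.7, 0.1, -17.1]
force: [-0.4, 0.6, -0.4]
opening: 0.0855
grip_force: 0.0
```

```bash
python3 - <<'E'
from h import *
s=robot.get_state();print(s['opening'],s['position'],s['ee_rot'])
r=snap('wrist','w6.png')
a=cv2.imread('pics/w6.png'); cv2.imwrite('pics/w6b.png',cv2.resize(a,(800,600),interpolation=2))
E
```

```text
0.0854964771139077 [0.45940372 0.35853707 0.24674563] [ 1.79678583e+02  1.15344647e-01 -1.70856889e+01]
```

View pics/w6b.png

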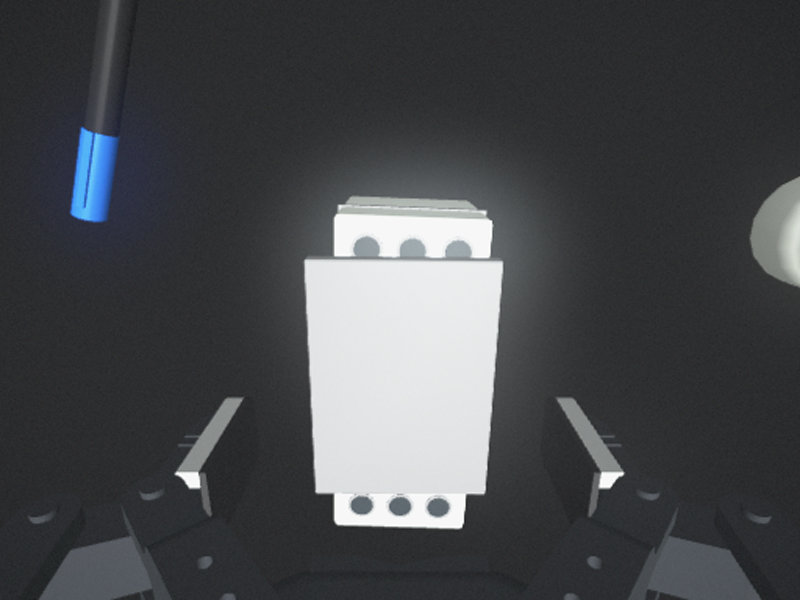

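plate_b is centred between the pads (305–502 at its far edge). Gripping it.

Call:
arm_command(plan=[[0,0,-0.015,0,0,0,1],[0,0,-0.026,0,0,0,1],[0,0,-0.03,0,0,0,1],[0,0,-0.03,0,0,0,0.85],[0,0,-0.03,0,0,0,0.7],[0,0,-0.03,0,0,0,0.6],[0,0,-0.03,0,0,0,0.5],[0,0,-0.03,0,0,0,0.5]], force=30)

```text
t: 18.78
position: [0.4601, 0.3598, 0.2209]
ee_rot: [-179.9, -0.1, -17.1]
force: [-0.6, 0.5, 3.9]
opening: 0.0631
grip_force: 34.0
```

Call:
arm_command(plan=[[0,0,0,0,0,0,0.5],[0,0,0,0,0,0,0.5],[0,0,0,0,0,0,0.5],[0,0,0,0,0,0,0.5]])

```text
t: 19.12
position: [0.46, 0.3598, 0.2209]
ee_rot: [-179.9, -0.1, -17.0]
force: [-0.4, -0.3, 5.4]
opening: 0.0627
grip_force: 34.2
```

Call:
arm_command(plan=[[0,0,0.004,0,0,0,0.5],[0,0,0.012,0,0,0,0.5],[0,0,0.03,0,0,0,0.5],[0,0,0.055,0,0,0,0.5],[0,0,0.08,0,0,0,0.5],[0,0,0.09,0,0,0.028,0.5],[0,-0.012,0.09,0,0,0.028,0.5],[-0.003,-0.0356,0.09,0,0,0.028,0.5]])

```text
t: 19.78
position: [0.4567, 0.3245, 0.3096]
ee_rot: [-180.0, 0.0, -15.4]
force: [-0.4, -0.8, -1.4]
opening: 0.0626
grip_force: 33.6
```

Call:
arm_command(plan=[[-0.003,-0.035,0,0,0,0,0.5],[-0.007,-0.075,0,0,0,0,0.5],[-0.01,-0.115,0,0,0,0,0.5],[-0.014,-0.155,0,0,0,0,0.5],[-0.018,-0.195,0,0,0,0,0.5],[-0.022,-0.235,0,0,0,0,0.5],[-0.026,-0.27,0,0,0,0,0.5],[-0.028,-0.293,0,0,0,0,0.5]])

```text
t: 20.45
position: [0.4275, 0.028, 0.3091]
ee_rot: [180.0, 0.0, -15.6]
force: [0.2, 0.8, -0.8]
opening: 0.0628
grip_force: 33.6
```

Call:
arm_command(plan=[[0,-0.007,0,0,0,0,0.5],[0,-0.007,-0.01,0,0,0,0.5],[0,-0.007,-0.035,0,0,0,0.5],[0,-0.007,-0.065,0,0,0,0.5],[0,-0.007,-0.09,0,0,0,0.5],[0,-0.007,-0.1,0,0,0,0.5],[0,-0.007,-0.102,0,0,0,0.5],[0,-0.007,-0.102,0,0,0,0.5]])

```text
t: 21.12
position: [0.4289, 0.0243, 0.2075]
ee_rot: [179.9, 0.0, -15.4]
force: [0.7, 0.1, 0.3]
opening: 0.063
grip_force: 33.6
```

```bash
python3 - <<'E'
from h import *
s=robot.get_state();print(s['opening'],s['position'],s['ee_rot'])
snap('wrist','w7.png');snap('scene','s7.png')
a=cv2.imread('pics/w7.png'); b=cv2.imread('pics/s7.png')
cv2.imwrite('pics/w7b.png',np.hstack([cv2.resize(a,(400,300)),cv2.resize(b[120:240,170:330],(400,300))]))
E
```

```text
0.06300403278390011 [0.42885106 0.02434208 0.20748711] [ 1.79927192e+02  2.94532547e-02 -1.54145792e+01]
```

View pics/w7b.png

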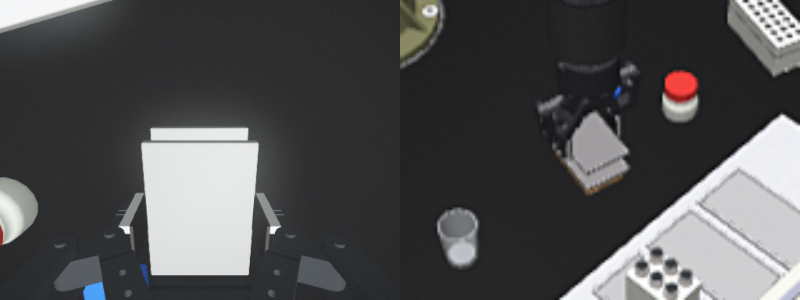

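plate_b is aligned over plate_a (far-edge mids at 200 and 199.5). Lowering to about .1849.

Call:
arm_command(plan=[[0,0,-0.01,0,0,0,0.5],[0,0,-0.017,0,0,0,0.5],[0,0,-0.02,0,0,0,0.5],[0,0,-0.022,0,0,0,0.5],[0,0,-0.022,0,0,0,0.5],[0,0,-0.022,0,0,0,0.5]])

```text
t: 21.72
position: [0.429, 0.024, 0.1859]
ee_rot: [-180.0, -0.0, -15.5]
force: [0.3, 0.6, 0.6]
opening: 0.0631
grip_force: 37.0
```

Call:
arm_command(plan=[[0,0,-0.001,0,0,0,0.5],[0,0,-0.0015,0,0,0,0.5],[0,0,-0.0015,0,0,0,0.5]])

```text
t: 21.97
position: [0.4291, 0.024, 0.1852]
ee_rot: [-180.0, -0.1, -15.5]
force: [-2.1, 0.3, 7.0]
opening: 0.0629
grip_force: 38.1
```

Call:
arm_command(plan=[[0,0,-0.0005,0,0,0,0.5],[0,0,-0.001,0,0,0,0.5],[0,0,-0.001,0,0,0,0.5]])

```text
t: 22.22
position: [0.4291, 0.024, 0.1849]
ee_rot: [180.0, -0.1, -15.4]
force: [-5.1, 0.6, 11.2]
opening: 0.0629
grip_force: 38.8
```

Contact at 11 N. Releasing, rising, and going to the standards rack.

Call:
arm_command(plan=[[0,0,0.001,0,0,0,0.5],[0,0,0.0015,0,0,0,0.5],[0,0,0.0015,0,0,0,0.76],[0,0,0.0015,0,0,0,0.85],[0,0,0.0015,0,0,0,1],[0,0,0.0015,0,0,0,1],[0,0,0.015,0,0,0,1],[0,0,0.05,0,0,0,1]])

```text
t: 22.88
position: [0.4272, 0.0235, 0.2287]
ee_rot: [179.7, 0.5, -15.5]
force: [-0.2, 0.6, 0.0]
opening: 0.0852
grip_force: 0.0
```

Call:
arm_command(plan=[[0,0,0.04,0,0,0,1],[0,-0.01,0.07,0,0,0.04,1],[0.003,-0.05,0.07,0,0,0.08,1],[0.005,-0.09,0.07,0,0,0.12,1],[0.008,-0.13,0.07,0,0,0.152,1],[0.011,-0.17,0.07,0,0,0.152,1],[0.014,-0.21,0.07,0,0,0.152,1],[0.016,-0.25,0.07,0,0,0.152,1]])

```text
t: 23.55
position: [0.4445, -0.2281, 0.3031]
ee_rot: [-180.0, -0.0, -6.7]
force: [1.6, 0.7, 1.4]
opening: 0.0853
grip_force: 0.0
```

Call:
arm_command(plan=[[0.003,-0.04,0,0,0,0,1],[0.006,-0.08,0,0,0,0,1],[0.008,-0.11,0,0,0,0,1],[0.008,-0.121,0,0,0,0,1],[0.008,-0.121,0,0,0,0,1],[0.008,-0.121,0,0,0,0,1]])

```text
t: 24.05
position: [0.4527, -0.3473, 0.3025]
ee_rot: [-180.0, 0.1, -6.8]
force: [0.1, 0.3, -0.1]
opening: 0.0851
grip_force: 0.0
```

```bash
python3 - <<'E'
from h import *
s=robot.get_state();print(s['opening'],s['position'],s['ee_rot'],s['t'])
snap('wrist','w8.png');snap('scene','s8.png');snap('top','t8.png')
a=cv2.imread('pics/w8.png'); b=cv2.imread('pics/s8.png'); c=cv2.imread('pics/t8.png')
cv2.imwrite('pics/w8b.png',np.vstack([np.hstack([cv2.resize(a,(400,300)),cv2.resize(b[210:300,110:230],(400,300),interpolation=2)]),np.hstack([cv2.resize(c[195:255,220:300],(400,300),interpolation=2),cv2.resize(c[90:186,205:333],(400,300),interpolation=2)])]))
E
```

```text
0.08511584846584534 [ 0.45267196 -0.34729726  0.30245296] [-1.79975365e+02  6.85219436e-02 -6.82682264e+00] 24.05
```

View pics/w8b.png

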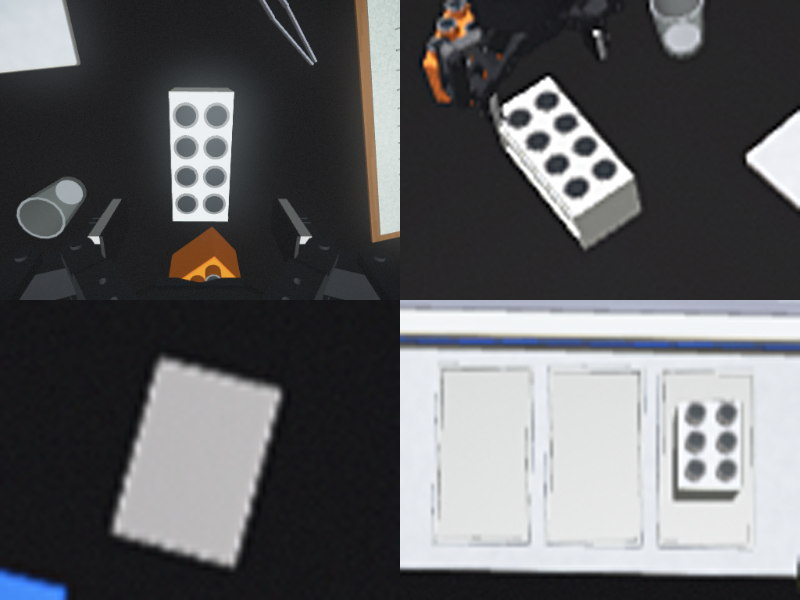

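The plate pile is square at (197,460), the check rack sits well inside its tray at (711,445), and the standards rack is centred between the fingers (169–234). Gripping it.

Call:
arm_command(plan=[[0,0,-0.035,0,0,0,1],[0,0,-0.07,0,0,0,1],[0,0,-0.095,0,0,0,1],[0,0,-0.11,0,0,0,1],[0,0,-0.115,0,0,0,1],[0,0,-0.115,0,0,0,0.8],[0,0,-0.115,0,0,0,0.65],[0,0,-0.115,0,0,0,0.5]], force=60)

```text
t: 24.87
position: [0.4537, -0.3472, 0.1909]
ee_rot: [179.9, -0.2, -6.7]
force: [0.9, -1.0, -1.7]
opening: 0.0553
grip_force: 65.4
```

Call:
arm_command(plan=[[0,0,0,0,0,0,0.4],[0,0,0,0,0,0,0.4],[0,0,0,0,0,0,0.4],[0,0,0,0,0,0,0.4],[0,0,0,0,0,0,0.4]])

```text
t: 25.28
position: [0.4537, -0.3472, 0.1906]
ee_rot: [179.9, -0.2, -6.7]
force: [-0.6, 2.5, 6.5]
opening: 0.0553
grip_force: 66.6
```

Call:
arm_command(plan=[[0,0,0.006,0,0,0,0.4],[0,0,0.02,0,0,0,0.4],[0,0,0.045,0,0,0,0.4],[0,0,0.075,0,0,0,0.4],[0,0,0.105,0,0,0,0.4],[0,0,0.13,0,0,0,0.4],[0,0,0.14,0,0,0,0.4],[0,0,0.14,0,0,0,0.4]])

```text
t: 25.95
position: [0.453, -0.3472, 0.3308]
ee_rot: [179.9, -0.2, -6.8]
force: [0.3, -0.4, -3.8]
opening: 0.0555
grip_force: 65.6
```

Call:
arm_command(plan=[[0.005,0.012,0,0,0,0.01,0.4],[0.016,0.036,0,0,0,0.025,0.4],[0.03,0.067,0,0,0,0.04,0.4],[0.044,0.098,0,0,0,0.055,0.4],[0.058,0.129,0,0,0,0.07,0.4],[0.072,0.16,0,0,0,0.08,0.4],[0.086,0.191,0,0,0,0.0925,0.4],[0.1,0.222,0,0,0,0.0925,0.4]])

```text
t: 26.62
position: [0.5528, -0.1228, 0.3249]
ee_rot: [-180.0, 0.3, -1.4]
force: [0.5, -1.1, -4.1]
opening: 0.055
grip_force: 65.6
```

Call:
arm_command(plan=[[0.014,0.031,0,0,0,0,0.4],[0.028,0.062,0,0,0,0,0.4],[0.042,0.093,0,0,0,0,0.4],[0.056,0.124,0,0,0,0,0.4],[0.07,0.155,0,0,0,0,0.4],[0.084,0.186,0,0,0,0,0.4],[0.095,0.21,0,0,0,0,0.4],[0.1,0.222,0,0,0,0,0.4]])

```text
t: 27.28
position: [0.653, 0.1006, 0.3237]
ee_rot: [180.0, 0.3, -1.3]
force: [0.2, -0.9, -4.5]
opening: 0.0555
grip_force: 65.6
```

Call:
arm_command(plan=[[0,0,0,0,0,0,0.4],[0,0,0,0,0,0,0.4],[0,0,-0.015,0,0,0,0.4],[0,0,-0.04,0,0,0,0.4],[0,0,-0.065,0,0,0,0.4],[0,0,-0.08,0,0,0,0.4],[0,0,-0.08,0,0,0,0.4],[0,0,-0.08,0,0,0,0.4]])

```text
t: 27.95
position: [0.6523, 0.0958, 0.2471]
ee_rot: [179.9, 0.1, -1.5]
force: [0.6, 0.4, -2.4]
opening: 0.0554
grip_force: 65.4
```

Call:
arm_command(plan=[[0.001,0.001,-0.012,0,0,0,0.4],[0.002,0.0015,-0.022,0,0,0,0.4],[0.002,0.0015,-0.029,0,0,0,0.4],[0.002,0.0015,-0.032,0,0,0,0.4],[0.002,0.0015,-0.032,0,0,0,0.4],[0.002,0.0015,-0.032,0,0,0,0.4]])

```text
t: 28.45
position: [0.6549, 0.0985, 0.2162]
ee_rot: [180.0, -0.0, -1.4]
force: [0.1, -0.6, -3.3]
opening: 0.0554
grip_force: 65.5
```

Call:
arm_command(plan=[[0,0,-0.001,0,0,0,0.4],[0,0,-0.002,0,0,0,0.4],[0,0,-0.002,0,0,0,0.4],[0,0,-0.002,0,0,0,0.4]])

```text
t: 28.78
position: [0.6548, 0.0985, 0.2144]
ee_rot: [-180.0, -0.0, -1.4]
force: [-0.9, 1.0, -2.8]
opening: 0.0553
grip_force: 65.5
```

Call:
arm_command(plan=[[0,0,-0.0005,0,0,0,0.4],[0,0,-0.001,0,0,0,0.4],[0,0,-0.001,0,0,0,0.4],[0,0,-0.001,0,0,0,0.4]])

```text
t: 29.12
position: [0.6548, 0.0985, 0.2131]
ee_rot: [180.0, 0.0, -1.4]
force: [0.2, -0.2, -4.0]
opening: 0.0551
grip_force: 65.5
```

Call:
arm_command(plan=[[0,0,-0.0005,0,0,0,0.4],[0,0,-0.001,0,0,0,0.4],[0,0,-0.0015,0,0,0,0.4],[0,0,-0.0015,0,0,0,0.4]])

```text
t: 29.45
position: [0.6549, 0.0985, 0.2118]
ee_rot: [180.0, -0.0, -1.4]
force: [-1.3, 0.0, -2.7]
opening: 0.0555
grip_force: 65.7
```

Call:
arm_command(plan=[[0,0,-0.0005,0,0,0,0.4],[0,0,-0.001,0,0,0,0.4],[0,0,-0.001,0,0,0,0.4],[0,0,-0.001,0,0,0,0.4]])

```text
t: 29.78
position: [0.6549, 0.0985, 0.2117]
ee_rot: [180.0, -0.0, -1.4]
force: [-5.0, 0.6, 5.3]
opening: 0.0556
grip_force: 66.3
```

Contact at +5 N. Releasing and going to the sample rack, moving back in x first to clear the rinse station.

Call:
arm_command(plan=[[0,0,0.001,0,0,0,0.65],[0,0,0.001,0,0,0,0.75],[0,0,0.001,0,0,0,0.9],[0,0,0.001,0,0,0,0.95],[0,0,0.01,0,0,0,0.95],[0,0,0.04,0,0,0,0.95],[0,0,0.08,0,0,0,0.95],[0,0,0.11,0,0,0,0.95]])

```text
t: 30.45
position: [0.6549, 0.0982, 0.3243]
ee_rot: [180.0, -0.1, -1.4]
force: [0.9, -1.3, 0.7]
opening: 0.0811
grip_force: 0.0
```

Call:
arm_command(plan=[[-0.04,0,0,0,0,0,1],[-0.08,0,0,0,0,0,1],[-0.12,0,0,0,0,0,1],[-0.16,0,0,0,0,-0.05,1],[-0.19,0.02,0,0,0,-0.1,1],[-0.2,0.06,0,0,0,-0.15,1],[-0.2,0.1,0,0,0,-0.2,1],[-0.2,0.14,0,0,0,-0.25,1]])

```text
t: 31.12
position: [0.4538, 0.2396, 0.323]
ee_rot: [-179.8, -0.1, -15.9]
force: [1.2, 0.1, 0.4]
opening: 0.0854
grip_force: 0.0
```

Call:
arm_command(plan=[[0,0.04,0,0,0,-0.048,1],[0,0.08,0,0,0,-0.048,1],[0,0.11,0,0,0,-0.048,1],[0,0.1205,0,0,0,-0.048,1],[0,0.1205,0,0,0,-0.048,1],[0,0.1205,0,0,0,-0.048,1]])

```text
t: 31.62
position: [0.4548, 0.3591, 0.3209]
ee_rot: [180.0, -0.0, -18.5]
force: [-0.3, -0.3, 0.2]
opening: 0.0853
grip_force: 0.0
```

```bash
python3 - <<'E'
from h import *
s=robot.get_state();print(s['opening'],s['position'],s['ee_rot'],s['t'])
snap('wrist','w9.png');snap('top','t9.png')
a=cv2.imread('pics/w9.png'); c=cv2.imread('pics/t9.png')
cv2.imwrite('pics/w9b.png',np.hstack([cv2.resize(a,(400,300)),cv2.resize(c[90:186,205:333],(400,300),interpolation=2)]))
E
```

```text
0.08531813128384526 [0.45476802 0.35905032 0.32091574] [ 1.79977569e+02 -1.11353152e-02 -1.84815081e+01] 31.6167
```

View pics/w9b.png

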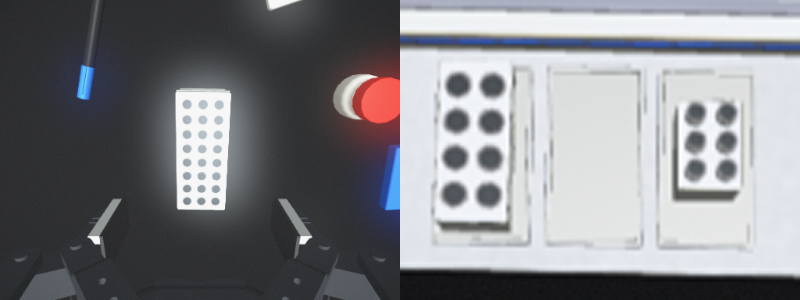

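The sample rack is centred at (203,150) and square to the fingers, and the standards rack sits well in bay_left. Gripping the sample rack.

Call:
arm_command(plan=[[0,0,-0.035,0,0,0,1],[0,0,-0.07,0,0,0,1],[0,0,-0.1,0,0,0,1],[0,0,-0.122,0,0,0,1],[0,0,-0.132,0,0,0,1],[0,0,-0.132,0,0,0,0.8],[0,0,-0.132,0,0,0,0.65],[0,0,-0.132,0,0,0,0.5]], force=60)

```text
t: 32.38
position: [0.4555, 0.359, 0.1913]
ee_rot: [-179.9, -0.1, -18.5]
force: [-4.5, -0.8, 17.0]
opening: 0.0516
grip_force: 19.7
```

Call:
arm_command(plan=[[0,0,0,0,0,0,0.35],[0,0,0,0,0,0,0.35],[0,0,0,0,0,0,0.35],[0,0,0,0,0,0,0.35],[0,0,0,0,0,0,0.35]])

```text
t: 32.8
position: [0.4555, 0.3595, 0.1915]
ee_rot: [-179.8, -0.1, -18.5]
force: [0.6, -0.8, 6.5]
opening: 0.0513
grip_force: 65.4
```

Call:
arm_command(plan=[[0,0,0.006,0,0,0,0.35],[0,0,0.02,0,0,0,0.35],[0,0,0.045,0,0,0,0.35],[0,0,0.075,0,0,0,0.35],[0,0,0.105,0,0,0,0.35],[0,0,0.13,0,0,0,0.35],[0,0,0.14,0,0,0,0.35],[0,0,0.14,0,0,0,0.35]])

```text
t: 33.47
position: [0.455, 0.3593, 0.3317]
ee_rot: [-179.7, -0.1, -18.5]
force: [0.8, 0.5, -3.9]
opening: 0.0515
grip_force: 64.6
```

Call:
arm_command(plan=[[0,-0.012,0,0,0,0.03,0.35],[0,-0.036,0,0,0,0.08,0.35],[0,-0.068,0,0,0,0.13,0.35],[0,-0.102,0,0,0,0.18,0.35],[0,-0.136,0,0,0,0.23,0.35],[0,-0.17,0,0,0,0.27,0.35],[0,-0.204,0,0,0,0.298,0.35],[0.01,-0.235,0,0,0,0.298,0.35]])

```text
t: 34.13
position: [0.4635, 0.1223, 0.3263]
ee_rot: [180.0, 0.2, -1.3]
force: [1.5, 0.2, -2.0]
opening: 0.0511
grip_force: 64.5
```

Call:
arm_command(plan=[[0.018,-0.028,0,0,0,0,0.35],[0.04,-0.052,0,0,0,0,0.35],[0.065,-0.075,0,0,0,0,0.35],[0.092,-0.095,0,0,0,0,0.35],[0.12,-0.108,0,0,0,0,0.35],[0.148,-0.116,0,0,0,0,0.35],[0.173,-0.118,0,0,0,0,0.35],[0.187,-0.118,0,0,0,0,0.35]])

```text
t: 34.8
position: [0.6534, 0.0049, 0.3243]
ee_rot: [180.0, 0.3, -1.6]
force: [-1.2, 0.9, -2.4]
opening: 0.0514
grip_force: 64.5
```

Call:
arm_command(plan=[[0,0,0,0,0,0,0.35],[0,0,0,0,0,0,0.35],[0,0,-0.01,0,0,0,0.35],[0,0,-0.025,0,0,0,0.35],[0,0,-0.03,0,0,0,0.35],[0,0,-0.03,0,0,0,0.35],[0,0,-0.03,0,0,0,0.35]])

```text
t: 35.38
position: [0.6513, 0.006, 0.2984]
ee_rot: [180.0, 0.0, -1.4]
force: [0.7, 1.4, -2.0]
opening: 0.0513
grip_force: 64.5
```

```bash
python3 - <<'E'
from h import *
s=robot.get_state();print(s['opening'],s['position'],s['ee_rot'],s['t'])
snap('wrist','w10.png');snap('scene','s10.png')
a=cv2.imread('pics/w10.png'); b=cv2.imread('pics/s10.png')
cv2.imwrite('pics/w10b.png',np.hstack([cv2.resize(a,(400,300)),cv2.resize(b[150:300,210:410],(400,300))]))
E
```

```text
0.05133131433909223 [0.65133931 0.00603964 0.29843769] [ 1.79971692e+02  3.37216475e-02 -1.42685025e+00] 35.3833
```

View pics/w10b.png

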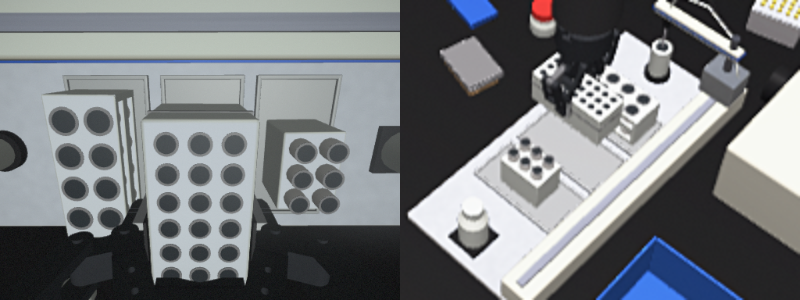

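The sample rack hangs upright over bay_middle, between the other two racks and with clear gaps. Lowering.

Call:
arm_command(plan=[[0,0,-0.012,0,0,0,0.35],[0,0,-0.03,0,0,0,0.35],[0,0,-0.048,0,0,0,0.35],[0,0,-0.064,0,0,0,0.35],[0,0,-0.076,0,0,0,0.35],[0,0,-0.082,0,0,0,0.35],[0,0,-0.082,0,0,0,0.35],[0,0,-0.082,0,0,0,0.35]])

```text
t: 36.15
position: [0.652, 0.0059, 0.2171]
ee_rot: [180.0, -0.0, -1.4]
force: [0.3, 0.0, -1.9]
opening: 0.0513
grip_force: 64.5
```

Call:
arm_command(plan=[[0,0,-0.001,0,0,0,0.35],[0,0,-0.002,0,0,0,0.35],[0,0,-0.002,0,0,0,0.35],[0,0,-0.002,0,0,0,0.35]])

```text
t: 36.48
position: [0.6519, 0.006, 0.2152]
ee_rot: [-180.0, -0.0, -1.5]
force: [-0.1, 0.2, -3.2]
opening: 0.0509
grip_force: 64.5
```

Call:
arm_command(plan=[[0,0,-0.0005,0,0,0,0.35],[0,0,-0.001,0,0,0,0.35],[0,0,-0.001,0,0,0,0.35],[0,0,-0.001,0,0,0,0.35]])

```text
t: 36.82
position: [0.6518, 0.006, 0.2136]
ee_rot: [180.0, 0.0, -1.4]
force: [0.3, 0.2, -3.3]
opening: 0.0509
grip_force: 64.5
```

Call:
arm_command(plan=[[0,0,-0.0005,0,0,0,0.35],[0,0,-0.001,0,0,0,0.35],[0,0,-0.001,0,0,0,0.35],[0,0,-0.001,0,0,0,0.35]])

```text
t: 37.15
position: [0.6518, 0.006, 0.2127]
ee_rot: [180.0, -0.0, -1.4]
force: [-0.8, -0.2, -2.7]
opening: 0.0517
grip_force: 64.7
```

Call:
arm_command(plan=[[0,0,-0.0005,0,0,0,0.35],[0,0,-0.001,0,0,0,0.35],[0,0,-0.001,0,0,0,0.35],[0,0,-0.001,0,0,0,0.35]])

```text
t: 37.48
position: [0.6518, 0.0059, 0.2125]
ee_rot: [180.0, -0.0, -1.4]
force: [-3.6, 0.0, 3.5]
opening: 0.0509
grip_force: 65.2
```

Call:
arm_command(plan=[[0,0,0.0005,0,0,0,0.63],[0,0,0.0005,0,0,0,0.7],[0,0,0.0005,0,0,0,0.8],[0,0,0.0005,0,0,0,0.8],[0,0,0.01,0,0,0,0.8],[0,0,0.04,0,0,0,0.8],[0,0,0.08,0,0,0,0.8],[0,0,0.12,0,0,0,0.8]])

```text
t: 38.15
position: [0.6515, 0.0058, 0.3329]
ee_rot: [179.9, 0.1, -1.4]
force: [1.1, 0.1, 0.5]
opening: 0.0683
grip_force: 0.0
```

Call:
arm_command(plan=[[-0.03,-0.02,0,0,0,0,0.8],[-0.06,-0.05,0.02,0,0,0,0.8],[-0.09,-0.085,0.03,0,0,0,0.8],[-0.12,-0.12,0.03,0,0,0,0.8],[-0.15,-0.15,0.03,0,0,0,0.8],[-0.17,-0.17,0.03,0,0,0,0.8],[-0.18,-0.18,0.03,0,0,0,0.8],[-0.18,-0.18,0.03,0,0,0,0.8]])

```text
t: 38.82
position: [0.4696, -0.1762, 0.3636]
ee_rot: [180.0, -0.2, -1.6]
force: [0.9, -0.1, 0.1]
opening: 0.0683
grip_force: 0.0
```

```bash
python3 - <<'E'
from h import *
s=robot.get_state();print(s['opening'],s['position'],s['force'],s['t'])
snap('top','t11.png');snap('scene','s11.png')
a=cv2.imread('pics/t11.png'); b=cv2.imread('pics/s11.png')
cv2.imwrite('pics/f.png',np.hstack([cv2.resize(a[90:258,200:368],(400,400),interpolation=2),cv2.resize(b[140:308,210:378],(400,400),interpolation=2)]))
E
```

```text
0.06834308179434787 [ 0.46955881 -0.17624966  0.3635722 ] [ 0.86840618 -0.12338688  0.05809294] 38.8167
```

View pics/f.png

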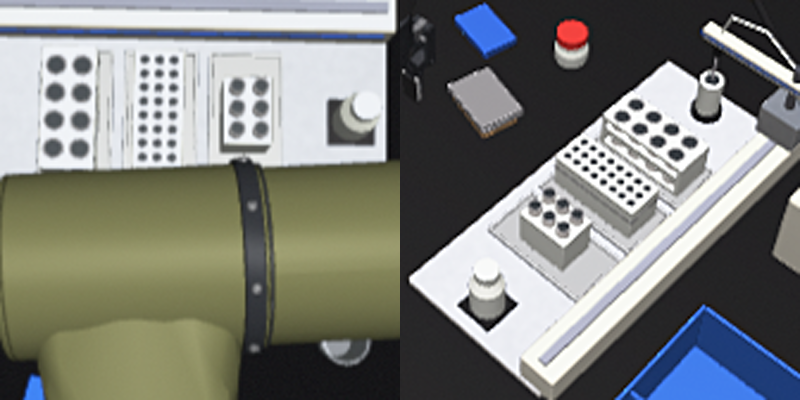

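All three racks stand flat in their bays (scene half: standards (655,130), sample (605,185), check (555,225)), and both plates are piled squarely on the cork at (485,105). Handing in.

```bash
python3 -c "
from rig import robot
print(robot.finish_job())"
```

```text
the job is handed in; nothing more can be done
None
```

I handed the job in at about 39 s of robot time. The last pictures show the standards, sample and check racks flat in bay_left, bay_middle and bay_right, and both plates piled squarely on the cork block; the hand-in returned no verdict.

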